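Lower the ratchet hand rest over the saucer

ROBOT

A 6-joint arm with a two-finger parallel gripper is mounted at the origin on a cart in front of the work surface, level with it; the furniture and walls round the work are solid. World frame = base frame: x ahead of the robot, y to its left, z up, the work surface at z = 0. Lengths are in m, angles in rad, forces in N, time in s.
With the tool pointing down it reaches from about 0.35 to 0.775 m from the base axis. Payload 5.5 kg.
Tool frame: the origin (TCP) lies midway between the tips of the shut fingers; the grasp point (between the pads) lies 19 mm behind it; z points along the fingers, x is the direction in which the jaws open and shut, and the axes are right-handed (so a half turn about z gives the same grasp; the last joint's range is limited). The gripper opens to 85 mm and grips with 20 to 120 N. Pads are 22 mm wide; open, the fingers measure 114 mm over their backs; the gripper's body (76 mm by 85 mm) begins 54 mm behind the grasp point. The pads swing forward as they close: fully open they stand 13 mm farther back than shut.
Start: joints at [-1.279, 0.313, 0.046, 1.304, 0, 1.431], TCP at [0.241, -0.522, 0.231] pointing down, gripper open.
Joint ranges: [-2.76, 2.76], [-0.86, 1.69], [-1.03, 1.26], [-2.2, 2.34], [-1.47, 1.5], [-3.14, 3.14]. Speed limits (rad/s): [2.57, 2.57, 3.14, 3.14, 3.14, 3.14].

INTERFACE

Orientations are given as a unit quaternion [w, x, y, z].
In Python, from station import status, imaging, workorder gives the robot as it stands.
- The arm moves only by the shell command python3 -m inch 'ROWS' [FORCE]. ROWS is a JSON object of lists of equal length, an entry for each row: "claw": the closure, from -1 (fully open) to 1 (shut); "xyz": the shift along the tool's x, y, z in mm, a list of three; "twist": the turn about the tool's z in degrees. A call has 1 to 20 rows; each row is the pose to reach, as a shift and turn from the pose commanded when the call began, along the tool's axes at that moment; what a row does not reach only later rows make up. A row lasts 1/12 s, in which the tool goes at most 41.7 mm and 7.16 degrees, less where a joint would pass 70% of its speed; a pose out of reach is approached as far as the arm can. A call with a gripper value outside its range is refused whole. The fingers move at their own pace and stop on an object; FORCE is the grip in N (left out, the last holds). Time passes only in rows, so rows that repeat a pose let the fingers close. It gives the time, the measured TCP pose, the force and the opening at its end, in the units of the state.
- status.sense(): the state, without advancing time (a new reading comes with each control period).
- imaging.read_camera(name): name is "side" or "top" or "wrist"; returns (picture, depth): 400x640x3 uint8, red, green, blue; 400x640 float32, m along the optical axis (not along the pixel's ray), 0 where there is no reading.
- imaging.calibration(name): a dict with "fx", "fy", "cx", "cy" (pixels), "camera_from_world" (4x4, takes a point from world to camera coordinates). Camera axes: x right, y down, z forward; pixel columns grow to the right and rows downward; lengths in m; the calibration is good to about 2 mm. A picture is of the moment at which its call begins: read the wrist's pose just before it. calibration takes no time and is no camera call; for the wrist camera it gives the pose at the moment of the call.
- workorder.close_job(): hands the job in, once; it reports no verdict.
Trained networks look in the newest picture that a camera, given by its name, has taken for a name from the list of things; names that differ only in an ending like _2 or _b are one class to them, and where a whole thing is asked for, a point or a joint stands for the part that bears it (a point fixed in the world has none). Each returns a list of dicts, best first, with "score" (0 to 1); they miss things now and then, are a little off and sometimes report something else, mostly with a low value. They report only what shows in the picture. A call takes as long as a camera call.
- imaging.silhouettes(camera, query): "pixels" (400x640 bool, what is visible of it) and "box" ([centre column, centre row, width, height] in pixels, round what is visible of it).
The state is a dict: "t": time; "joint_positions": joint angles; "joint_velocities": joint speeds; "joint_efforts": joint torques, N m; "eef_pos": TCP position; "eef_rot": TCP orientation; "contact_force": force on the tool from outside, world axes, zero at the start; "torque": the same for the moment, N m; "finger_gap": finger opening in m.
Only numpy, scipy, OpenCV 4.12 (cv2) and the standard library are available. Lean on these libraries where they do the work, as an engineer would, in place of code of your own. Each camera call takes 0.05 s, during which the arm holds its last target.

TASK

The painter will now mark the foot of the upturned saucer, so the ratchet hand rest standing over it must come right down. With the fingertips press the steel thumb tab on the right-hand side of the rest until the ratchet pawl is free of its teeth, keep it pressed and push the arm down past the teeth until it lies on its rubber bumpers, then take the hand away so that the pawl springs home in the lowest notch. Only press and push: lift nothing, and leave the saucer and the other things where they stand.

Things in the scene. Friction and masses are not known exactly. Their poses are not given: they have to be found in the camera images.
- rest_base: Fixed hand rest: wooden runners 215 mm long, 168 mm apart. Origin: on the board, mid between the runners; x points to its hinged back, y to its left, z up. Hinge axis along y at x +85, z +42 mm. Right-hand cheek (y -85 to -91) is a steel sector of radius 78 mm about the hinge, top edge toothed every 0.157 rad, up to 117 mm high. Bumpers at x -85, y +-76, top z 36.
- rest_arm (a joint): Angle of the U-shaped arm above level, rad: 0 = down on the bumpers, starts 0.46 to 0.68, maybe between two notches. Two flat side bars 12 mm high, 198 long run from the hinge towards -x of the base, a wooden bar across their ends. Friction holds it where it is left; pushing it down at the tab takes about 4 to 8 N with the pawl free, and it stops at the next tooth with the pawl engaged.
- pawl (a joint): Pawl on the right side bar, rad: 0 = fully in a notch, clear of the teeth above 0.2, 0.30 = tab fully pressed. Pivot on the arm's centre line 78 mm from the hinge. A spring returns it; fully pressed takes about 2 to 3 N at the tab. At the start 0 to 0.2, as its pin may lie on the slope of a tooth.
- tab_top (a point): Middle of the top face of the thumb tab, a ribbed steel plate 30 mm along the arm, 26 wide, 4 thick, beside the right side bar (base y -81 to -107), parallel to the arm with the pawl home. With the pawl home it lies 126 mm from the hinge along the arm and 27 mm above the arm's centre line; it turns with the pawl about the pivot, outer end down, 14 mm at full press.
- bar_top (a point): Middle of the top face of the wooden bar that the hand lies on, 172 x 30 x 16 mm, 180 mm from the hinge along the arm and 22 mm above its centre line.
- saucer: Loose white saucer, foot up, 118 mm across, 20 high, lying between the runners. Origin: middle of its underside. Not to be moved.
- bowl: Loose painted porcelain bowl, 110 mm across, 56 high, at the left of the board. Origin: middle of its underside. Not to be moved.
- jar: Loose blue paint jar with a white cap, 45 mm across, 70 high, behind the plate stand. Origin: middle of its underside. Not to be moved.
- oil_bottle: Loose brown glass bottle, 40 mm across, 74 high, near the jar. Origin: middle of its underside. Not to be moved.
- gold_dish: Loose small white dish with gold paint, 49 mm across, 20 high, in front left of the rest. Origin: middle of its underside. Not to be moved.

How it is judged:
On the way, in this order (a step that is already met when the one before it is completed fails the run):
1. the tab is pressed by the fingers and the pawl is clear of the teeth while the arm still stands up (value of joint pawl above 0.22 rad and value of joint rest_arm above 0.3 rad and contact force between the fingers and pawl above 0.5 N), for 0.1 s.
2. the arm is pushed down onto its bumpers (value of joint rest_arm below 0.04 rad), for 0.1 s.
At the end, for the whole second after the job is handed in: The arm lies on its bumpers (within 0.04 rad of level) and is still, the pawl is home in the lowest notch (below 0.09 rad), and the saucer lies within 15 mm of where it was (value of joint rest_arm below 0.04 rad and value of joint pawl below 0.09 rad and velocity of joint rest_arm below 0.02 rad/s and distance of saucer from where it was at the start of the episode below 0.015 m); the robot touches nothing.
It fails at once if the arm is raised above where it can start (above 0.72 rad) (value of joint rest_arm above 0.72 rad).
It fails at once if the saucer is shifted or lifted by more than 15 mm (distance of saucer from where it was at the start of the episode above 0.015 m).
It fails at once if the bowl, jar, bottle or dish is shifted or lifted by more than 20 mm (distance of any of bowl, jar, oil_bottle, gold_dish from where it was at the start of the episode above 0.02 m).
It also fails if it takes over 34 s, if anything falls off the work surface, if the arm or the gripper's body presses on something with over 40 N, if the wrist force passes 120 N, or if a joint passes its speed limit or range.

## Working session

There is one attempt and no reset: what is moved stays moved. The work goes in short steps, Python scripts to look and compute and a shell command to move; the robot and the scene stay as the last step left them, time stands still between calls to the robot, and variables do not carry over. Pictures are saved under pics/ and viewed, and the job is handed in when it is done.

```bash
mkdir -p pics; ls
python3 - <<'E'
from station import status, imaging
import cv2,numpy as np
print(status.sense())
for n in ["side","top","wrist"]:
    p,d=imaging.read_camera(n); np.savez(f'pics/{n}0.npz',p=p,d=d)
    c=imaging.calibration(n); print(n,c)
    cv2.imwrite(f'pics/{n}0.png',p[:,:,::-1])
E
```

```text
pics
{'t': 0.0, 'joint_positions': array([-1.27859271e+00,  3.14024273e-01,  4.49650195e-02,  1.30362566e+00,
        1.18633847e-05,  1.43117743e+00]), 'joint_velocities': array([ 0.00016848,  0.00177818, -0.00063586,  0.00099364,  0.0022009 ,
        0.00151843]), 'joint_efforts': array([-1.82341100e-03, -4.80623889e+01,  2.98535299e+01,  1.93613057e-02,
       -2.15669806e-04,  9.65676776e-06]), 'eef_pos': array([ 0.24048373, -0.52171344,  0.23038961]), 'eef_rot': array([-6.19382899e-04,  8.42177368e-01, -5.39199768e-01, -7.12803002e-04]), 'contact_force': array([0.37944215, 0.11951407, 0.04915676]), 'torque': array([-0.00950328,  0.03967587,  0.01730458]), 'finger_gap': 0.08556017796873364}
side {'fx': 390.4345988694149, 'fy': 390.4345988694149, 'cx': 326.7285327019365, 'cy': 194.4554715552652, 'camera_from_world': array([[-0.87755639, -0.47943919,  0.00573078,  0.50957037],
       [-0.33340447,  0.60158036, -0.72590808,  0.25302213],
       [ 0.34458126, -0.63893594, -0.68776785,  0.74418304],
       [ 0.        ,  0.        ,  0.        ,  1.        ]])}
top {'fx': 504.74422128365603, 'fy': 504.74422128365603, 'cx': 320.5743519652129, 'cy': 203.34018280308834, 'camera_from_world': array([[ 0.02484232, -0.99968786, -0.00265521, -0.02190753],
       [-0.97794732, -0.02375095, -0.20749682,  0.57985031],
       [ 0.20736899,  0.00775136, -0.97823209,  0.96455164],
       [ 0.        ,  0.        ,  0.        ,  1.        ]])}
wrist {'fx': 343.5368598027223, 'fy': 343.5368598027223, 'cx': 324.7317458258211, 'cy': 204.17981007739357, 'camera_from_world': array([[ 0.41834111, -0.90828671, -0.00244133, -0.57473081],
       [-0.87474296, -0.40361228,  0.26818255, -0.03593197],
       [-0.244572  , -0.11005625, -0.96336502,  0.3788927 ],
       [ 0.        ,  0.        ,  0.        ,  1.        ]])}
```

View pics/side0.png

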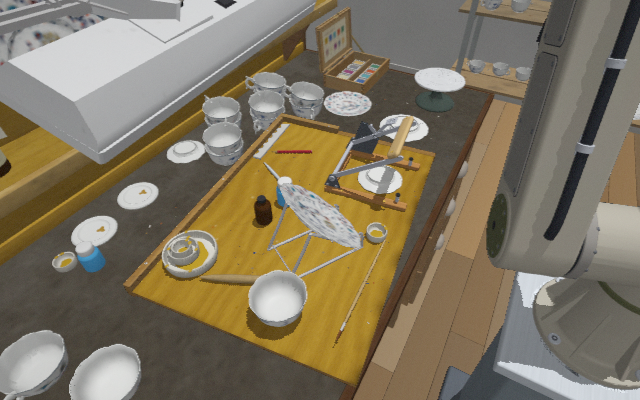

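View pics/top0.png

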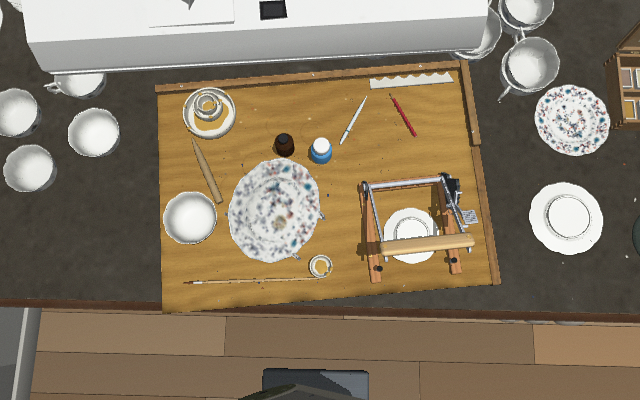

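View pics/wrist0.png

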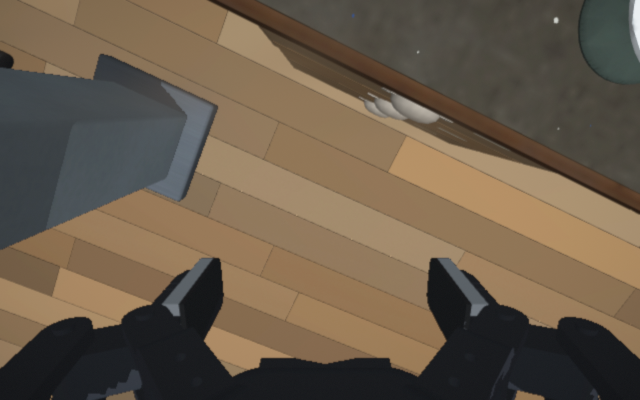

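The side view shows the rest at about (370,165), with its arm up. In the top view the hinge bar runs (367,187)-(442,180), the wooden bar (384,247)-(474,240), and the ribbed tab is at (469,217). Next I measure in 3D.

```bash
cat > h.py <<'E'
import numpy as np
from station import imaging
def w(c,u,v,d):
    T=np.linalg.inv(c["camera_from_world"]); 
    p=np.stack([(u-c["cx"])/c["fx"]*d,(v-c["cy"])/c["fy"]*d,d,np.ones_like(d)],-1)
    return (p@T.T)[...,:3]
def proj(c,P):
    P=np.atleast_2d(P);q=np.c_[P,np.ones(len(P))]@c["camera_from_world"].T
    return np.c_[q[:,0]/q[:,2]*c["fx"]+c["cx"],q[:,1]/q[:,2]*c["fy"]+c["cy"]]
E
python3 - <<'E'
from h import *
import cv2
for n in ["top","side"]:
    z=np.load(f'pics/{n}0.npz'); c=imaging.calibration(n); d=z['d']
    vv,uu=np.mgrid[0:400,0:640]; W=w(c,uu.astype(float),vv.astype(float),d.astype(float))
    imaging.read_camera(n)
    for q in ["tab_top","bar_top","rest_base","saucer","rest_arm","pawl"]:
        for r in imaging.silhouettes(n,q)[:2]:
            m=r["pixels"]&(d>0); 
            if m.sum()==0: print(n,q,r['score'],'none');continue
            P=W[m]
            print(n,q,round(r["score"],2),np.round(r["box"]),m.sum(),np.round(np.median(P,0),3),np.round(np.percentile(P,5,axis=0),3),np.round(np.percentile(P,95,axis=0),3))
            np.savez(f'pics/m_{n}_{q}.npz',P=P,m=m) if r['score']>.5 else 0
    p=z['p'][:,:,::-1]
    b=(345,165,500,295) if n=="top" else (310,100,450,220)
    cv2.imwrite(f'pics/{n}z.png',cv2.resize(p[b[1]:b[3],b[0]:b[2]],None,fx=4.5,fy=4.5,interpolation=cv2.INTER_CUBIC))
E
```

```text
top tab_top 0.86 [465. 208.  24.  35.] 233 [ 0.55  -0.284  0.128] [ 0.536 -0.299  0.1  ] [ 0.583 -0.271  0.135]
top bar_top 0.59 [422. 220. 112.  88.] 2752 [ 0.503 -0.213  0.151] [ 0.474 -0.288  0.013] [ 0.635 -0.117  0.164]
top rest_base 0.8 [418. 229. 122. 116.] 5324 [ 0.539 -0.208  0.047] [ 0.458 -0.291  0.005] [ 0.641 -0.102  0.163]
top saucer 0.55 [411. 235.  53.  58.] 1625 [ 0.542 -0.198  0.009] [ 0.478 -0.244  0.003] [ 0.578 -0.152  0.02 ]
top saucer 0.27 [322. 266.  24.  22.] 426 [ 0.458 -0.011  0.008] [ 0.437 -0.03   0.004] [0.476 0.009 0.022]
top rest_arm 0.88 [423. 222. 107.  83.] 2477 [ 0.501 -0.211  0.154] [ 0.474 -0.285  0.046] [ 0.635 -0.116  0.164]
top pawl 0.81 [465. 207.  24.  35.] 310 [ 0.555 -0.281  0.125] [ 0.536 -0.301  0.086] [ 0.597 -0.269  0.135]
top pawl 0.31 [422. 221. 107.  87.] 2591 [ 0.502 -0.218  0.153] [ 0.474 -0.288  0.044] [ 0.636 -0.118  0.164]
side bar_top 0.58 [374. 147.  82.  64.] 1265 [ 0.522 -0.184  0.119] [ 0.471 -0.277  0.043] [ 0.634 -0.11   0.161]
side bar_top 0.36 [285. 192.  15.  27.] 212 [0.704 0.011 0.049] [ 0.686 -0.015  0.008] [0.716 0.018 0.071]
side rest_base 0.95 [372. 164.  98.  94.] 3252 [ 0.559 -0.201  0.044] [ 0.457 -0.283  0.002] [ 0.637 -0.097  0.159]
side saucer 0.88 [380. 180.  42.  30.] 938 [ 0.521 -0.184  0.008] [ 0.48  -0.233  0.002] [ 0.571 -0.148  0.018]
side rest_arm 0.59 [375. 147.  87.  64.] 1439 [ 0.528 -0.2    0.117] [ 0.472 -0.286  0.041] [ 0.634 -0.111  0.161]
side pawl 0.63 [382. 182.  44.  31.] 948 [ 0.52  -0.184  0.008] [ 0.479 -0.233  0.001] [ 0.571 -0.148  0.018]
```

View pics/topz.png

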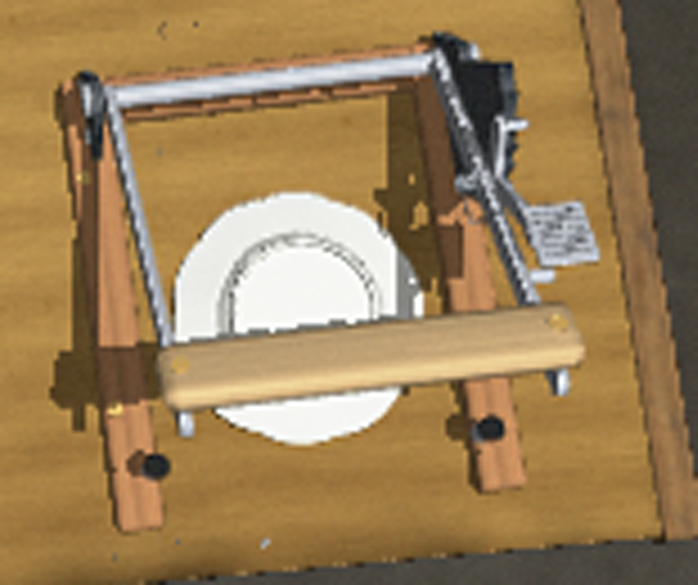

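View pics/sidez.png

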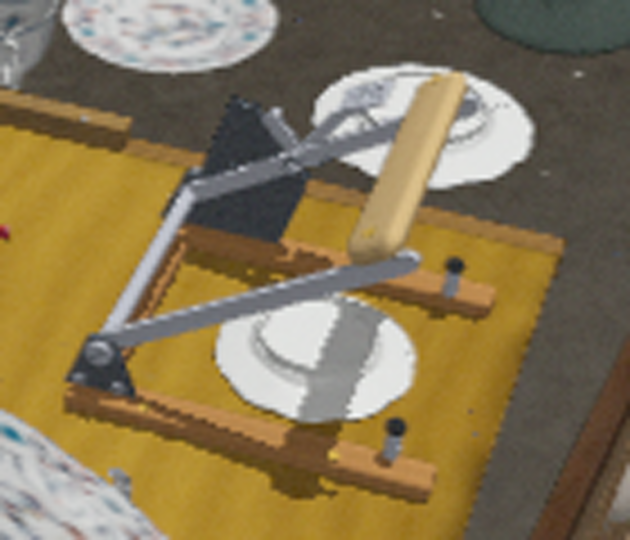

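The zoom shows the tab at full-image columns 463-478, rows 210-223. The bumpers and runners are clear, and a small pin projects below and in front of the tab. Now I fit the rest's pose.

Run:
```python
from h import *
import cv2
from scipy.optimize import least_squares
z=np.load('pics/top0.npz'); c=imaging.calibration('top'); d=z['d'].astype(float)
vv,uu=np.mgrid[0:400,0:640]; W=w(c,uu.astype(float),vv.astype(float),d)
P=W[209:225,462:480].reshape(-1,3)
t=P[(P[:,2]>.09)&(P[:,2]<.15)]
print('tab z grid');print(np.round(W[207:227,460:481,2]*1000).astype(int))
tc=t.mean(0); print('tab',len(t),tc,t.min(0),t.max(0))
u,s,v=np.linalg.svd(t-tc); print('normal',v[2]*np.sign(v[2,2]))
# bar
B=W[225:265,370:485].reshape(-1,3); B=B[(B[:,2]>.14)&(B[:,2]<.2)]
bc=B.mean(0); u,s,v=np.linalg.svd(B-bc); print('bar',len(B),bc,'dir',v[0],'n',v[2]*np.sign(v[2,2]),'ext',np.ptp((B-bc)@v.T,axis=0))
# bumpers & hinge ends
for nm,(zx,zy) in dict(bumpL=(155,466),bumpR=(490,429),hL=(120,97),hR=(425,66),runL=(140,520),runR=(500,482)).items():
    a,b=345+zx/4.5-.4,165+zy/4.5-.4; print(nm,np.round(W[int(round(b)),int(round(a))],4))
```

```text
tab z grid
[[  1   0  -2  -1   2   0   1   1   2   3   1  -2   1  -1  -1   1   0   0
   -2  -2   0]
 [111   0  -1   0   2   1   2  -3  -1   2   2   2  -1  -1  -1  -1  -2  -1
   -3  -1  -5]
 [115   3   1  -2  -3  -2   5   5  -2   0   3   1   0  -3  -4  -2  -1   1
    2  -3   3]
 [121 119   0  -2   0  -3   1   1 121 124 122 124 123 122  -1   3   1   1
   -3   0   2]
 [123 122 125 124 122 124 124 124 123 123 124 128 125 124 127  -1   1  -2
    0   2   1]
 [120 123 125 124 123 129 124 128 125 125 128 125 126 123 127  -1   3  -1
    0   4   0]
 [120 122 126 127 123 129 126 126 129 126 126 121 128 127 126   1   0   0
   -2   0   0]
 [120 123 124 127 127 129 126 127 123 125 126 128 125 128 125 125  -2   2
    2   0  -3]
 [ -2 124 126 124 128 131 127 131 130 128 129 127 128 131 129 130   1  -4
   -2  -1   0]
 [  1 126 125 128 129 130 130 130 128 129 129 129 130 128 127 128 132  -1
   -4  -1   0]
 [ -4   0 126 129 128 129 130 128 130 129 131 128 130 129 127 129 127   1
   -1  -3   2]
 [  2   1 129 130 133 133 132 132 133 130 132 130 130 131 129 129 129  -1
   -2   0   3]
 [  1   2 124 131 131
[... 516 characters left out ...]
18 120 114 117 118 119 119 115   1  -2  -3   1   1   1   3   0   1   2
   -1  -1   3]
 [118 122 125 116 118 119 118 116  -1   2   0   4   5   0   0   0   2  -2
   -2   1  -2]]
tab 189 [ 0.54651592 -0.2881441   0.1294099 ] [ 0.53218991 -0.30208991  0.12103265] [ 0.56138555 -0.27472572  0.13764554]
normal [0.4124792  0.03333104 0.91035705]
bar 1466 [ 0.48864216 -0.20084254  0.15885779] dir [-1.33625222e-01  9.91031880e-01 -3.35262092e-04] n [0.2353176  0.03205753 0.9713897 ] ext [0.17104825 0.03724444 0.02730952]
bumpL [ 0.4544 -0.129   0.0369]
bumpR [ 0.4743 -0.2793  0.0364]
hL [ 0.6223 -0.1111  0.0476]
hR [ 0.6405 -0.2522  0.0481]
runL [ 0.4317 -0.1255  0.0126]
runR [ 0.4519 -0.29    0.016 ]
```

Fit result:
- The yaw is 0.134, the hinge is near (0.633, -0.182, 0.042), and the tab centre is (0.5465, -0.288, 0.129). That is base y -94, which matches the text.
- The arm is at about 0.55 rad and the pawl at about 0.1 rad.

I shut the fingers and travel over the tab at z ≈ 0.23, twisting 17° so the jaws lie along the base y axis.

```bash
python3 -m inch '{"claw":[1,1,1,1,1,1,1,1,1,1,1,1,1,1,1,1],"xyz":[[-3,-13,0],[-8,-37,0],[-14,-65,0],[-21,-95,0],[-28,-126,0],[-35,-157,0],[-42,-188,0],[-48,-219,0],[-55,-250,0],[-62,-280,0],[-69,-310,0],[-75,-337,0],[-79,-358,0],[-82,-368,0],[-82,-372,0],[-82,-372,0]],"twist":[1,2,3,4,6,8,10,12,14,15,16,17,17,17,17,17]}' 30
python3 - <<'E'
from h import *
from station import status
import cv2
s=status.sense();print(s)
for n in ["side","top","wrist"]:
    p,d=imaging.read_camera(n); np.savez(f'pics/{n}1.npz',p=p,d=d); cv2.imwrite(f'pics/{n}1.png',p[:,:,::-1])
E
```

```text
t: 2.18
eef_pos: [0.5444, -0.2919, 0.2311]
eef_rot: [0.0, 0.754, -0.657, -0.0]
contact_force: [-0.5, -0.1, -0.5]
finger_gap: -0.0005
{'t': 2.1833, 'joint_positions': array([-6.21854306e-01,  3.98612824e-01,  1.68554150e-01,  1.34093549e+00,
       -3.38120825e-04,  2.38352706e+00]), 'joint_velocities': array([-0.03126186, -0.01310176, -0.01373723,  0.00106617, -0.00810096,
       -0.00860502]), 'joint_efforts': array([ 1.10966094e+00, -5.27697551e+01,  3.01282561e+01,  3.97522131e-02,
        8.37075943e-02,  7.72221107e-02]), 'eef_pos': array([ 0.54442737, -0.29189733,  0.2311047 ]), 'eef_rot': array([ 1.77717214e-04,  7.53588238e-01, -6.57346734e-01, -8.23567325e-05]), 'contact_force': array([-0.53569738, -0.09771245, -0.52342929]), 'torque': array([-0.0763551 ,  0.03566809,  0.00420564]), 'finger_gap': -0.0005003257247436266}
```

View pics/wrist1.png

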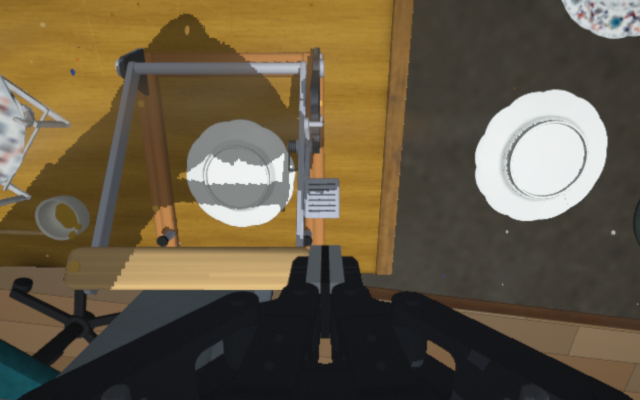

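View pics/side1.png

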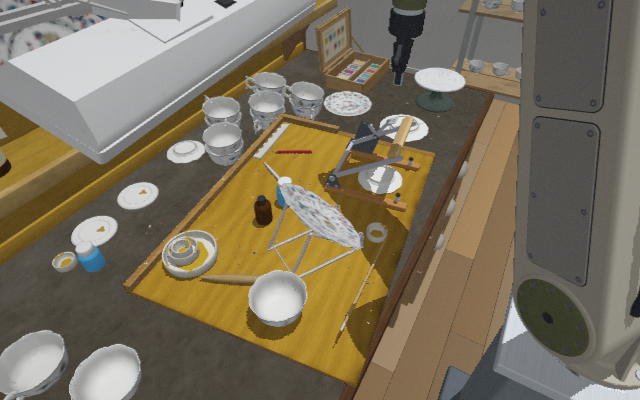

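The wrist view shows the tab at cols 305-341, rows 178-218. The shut fingers come in at col ~325. I cross-check the tab position from this second view.

Run:
```python
from h import *
z=np.load('pics/wrist1.npz'); c=imaging.calibration('wrist'); d=z['d'].astype(float)
vv,uu=np.mgrid[0:400,0:640]; W=w(c,uu.astype(float),vv.astype(float),d)
t=W[175:225,303:346].reshape(-1,3); t=t[(t[:,2]>.11)&(t[:,2]<.15)]
tc=np.median(t,0); u,s,v=np.linalg.svd(t-t.mean(0),full_matrices=False); print('tab',len(t),tc,t.mean(0),np.percentile(t,[3,97],axis=0),v[2])
for r in imaging.silhouettes('wrist','tab_top')[:2]: print(r['score'],r['box'],np.median(W[r['pixels']],0))
B=W[249:288,75:280].reshape(-1,3);print('bar',np.median(B,0))
for p in ([.5444,-.2919,.231],[.5444,-.2919,.12]): print(proj(c,np.array(p)))
yb=np.array([-.134,.991]);print('tab y',(tc[:2]-[.5486,-.1928])@yb, 'tcp y',(np.array([.5444,-.2919])-[.5486,-.1928])@yb, 'x', (tc[:2]-[.5486,-.1928])@[.991,.134],(np.array([.5444,-.2919])-[.5486,-.1928])@[.991,.134])
```

```text
tab 1418 [ 0.54644719 -0.29013386  0.12857649] [ 0.54636173 -0.29014653  0.12827096] [[ 0.5334424  -0.30287737  0.12046352]
 [ 0.55929144 -0.27754752  0.13436824]] [0.36515284 0.1725176  0.91482298]
0.95 [321.6, 168.4, 37.5, 97.3] [ 0.5502927  -0.2864814   0.12676613]
bar [ 0.49171742 -0.19861975  0.15861951]
[[320.5718297  259.61144901]]
[[322.3421218  197.90752668]]
tab y -0.09616938100361959 tcp y -0.09764529999999999 x -0.015176175628580387 -0.01744159999999998
```

The two views agree to 2 mm, and the TCP is over the tab. I descend, then press slowly. Along the tool axes, +y now points towards the robot along the arm.

```bash
python3 -m inch '{"claw":[1,1,1,1,1,1,1,1,1,1,1,1,1,1,1],"xyz":[[0,0,15],[0,0,40],[0,0,65],[0,0,82],[0,0,88],[0,0,91],[0,0,94],[0,0,97],[0,0,100],[0,0,102],[0,0,104],[0,0,106],[0,0,108],[0,0,108],[0,0,108]],"twist":[0,0,0,0,0,0,0,0,0,0,0,0,0,0,0]}'
python3 - <<'E'
from h import *
import cv2
out=[]
for n in ["top","wrist"]:
    p,d=imaging.read_camera(n); np.savez(f'pics/{n}2.npz',p=p,d=d); cv2.imwrite(f'pics/{n}2.png',p[:,:,::-1])
E
```

```text
t: 3.63
eef_pos: [0.5442, -0.2923, 0.1236]
eef_rot: [0.0, 0.753, -0.658, 0.0]
contact_force: [-1.3, -0.6, 3.3]
finger_gap: -0.0
```

View pics/wrist2.png

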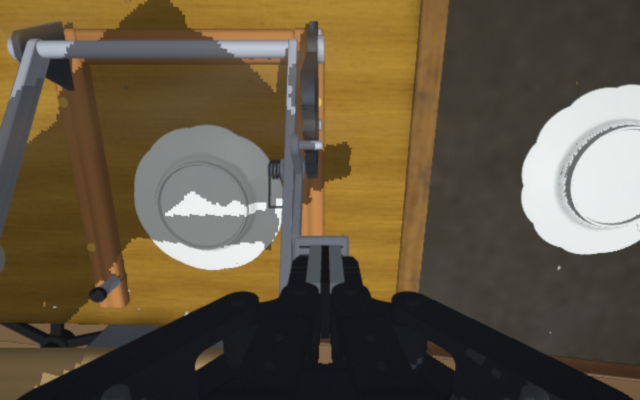

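Force is 3-4 N, so the pawl is about fully pressed. I push a little further to confirm that the arm itself moves, with the pawl free.

```bash
python3 -m inch '{"claw":[1,1,1,1,1,1,1],"xyz":[[1,0,2],[1,1,4],[1,2,5],[1,3,7],[1,4,9],[1,4,9],[1,4,9]],"twist":[0,0,0,0,0,0,0]}'
python3 - <<'E'
from h import *
import cv2
for n in ["top","wrist"]:
    p,d=imaging.read_camera(n); np.savez(f'pics/{n}3.npz',p=p,d=d); cv2.imwrite(f'pics/{n}3.png',p[:,:,::-1])
c=imaging.calibration('top');H=np.array([.6329,-.1815])
for i in (0,2,3):
    d=np.load(f'pics/top{i}.npz')['d'].astype(float);vv,uu=np.mgrid[0:400,0:640];W=w(c,uu.astype(float),vv.astype(float),d)
    B=W[225:275,385:440].reshape(-1,3);B=B[(B[:,2]>.1)&(B[:,2]<.2)]
    x=-(B[:,:2]-H)@[.991,.134];zz=B[:,2]-.042
    # keep top-surface: fit a via line: h=22 in arm frame
    from scipy.optimize import least_squares
    f=lambda q:-np.sin(q[0])*x+np.cos(q[0])*zz-.022
    print(i,len(B),least_squares(f,[.5],loss='soft_l1',f_scale=.001).x)
E
python3 - <<'E'
import cv2
p=cv2.imread('pics/top3.png')[165:295,345:500];cv2.imwrite('pics/top3z.png',cv2.resize(p,None,fx=4.5,fy=4.5,interpolation=cv2.INTER_CUBIC))
E
```

```text
t: 4.32
eef_pos: [0.54, -0.2935, 0.1143]
eef_rot: [0.0, 0.753, -0.658, -0.0]
contact_force: [-2.4, -0.2, 4.2]
finger_gap: -0.0003
0 858 [0.56597362]
2 859 [0.56028333]
3 864 [0.48252228]
```

View pics/top3z.png

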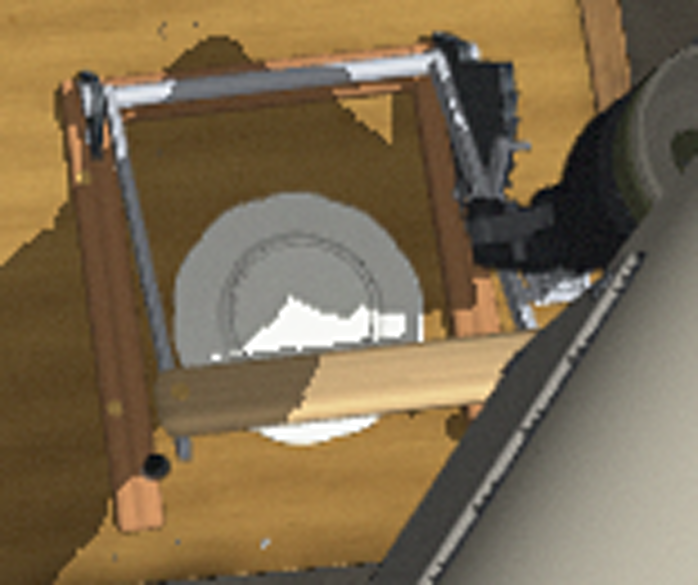

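View pics/wrist3.png

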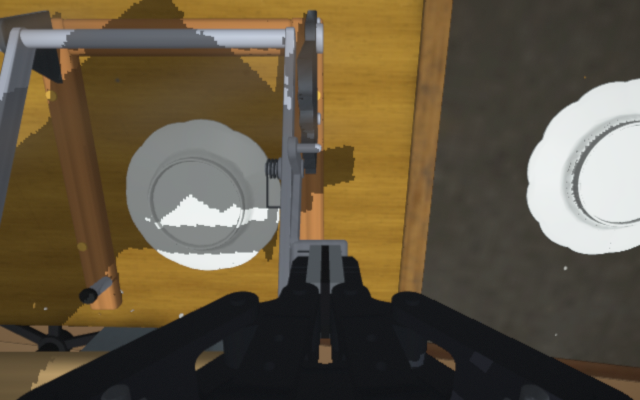

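The arm went from 0.56 to 0.48 and the height is consistent with a full press, so the pawl is free. I continue down the arc.

```bash
python3 -m inch '{"claw":[1,1,1,1,1,1,1,1,1,1,1,1,1,1,1,1,1],"xyz":[[0,2,3],[0,4,6],[0,6,10],[0,8,14],[0,10,18],[0,12,22],[0,14,26],[0,15,30],[0,17,34],[0,18,38],[0,19,42],[0,20,46],[0,21,50],[0,22,53],[0,22,56],[0,22,58],[0,22,58]],"twist":[0,0,0,0,0,0,0,0,0,0,0,0,0,0,0,0,0]}'
cat > look.py <<'E'
import sys
from h import *
import cv2
from scipy.optimize import least_squares
i=sys.argv[1]
for n in ["top","wrist","side"]:
    p,d=imaging.read_camera(n); np.savez(f'pics/{n}{i}.npz',p=p,d=d); cv2.imwrite(f'pics/{n}{i}.png',p[:,:,::-1])
p=cv2.imread(f'pics/top{i}.png')[165:295,345:500];q=cv2.imread(f'pics/side{i}.png')[100:220,320:450]
p=cv2.resize(p,None,fx=2.8,fy=2.8);q=cv2.resize(q,(380,364));cv2.imwrite(f'pics/z{i}.png',np.hstack([p,q]))
c=imaging.calibration('top');H=np.array([.6329,-.1815])
d=np.load(f'pics/top{i}.npz')['d'].astype(float);vv,uu=np.mgrid[0:400,0:640];W=w(c,uu.astype(float),vv.astype(float),d)
B=W[225:285,385:435].reshape(-1,3);B=B[(B[:,2]>.05)&(B[:,2]<.2)]
x=-(B[:,:2]-H)@[.991,.134];zz=B[:,2]-.042
f=lambda q:-np.sin(q[0])*x+np.cos(q[0])*zz-.022
print('arm',len(B),least_squares(f,[.1],loss='soft_l1',f_scale=.001).x,np.median(zz))
E
python3 look.py 4
```

```text
t: 5.83
eef_pos: [0.5181, -0.2969, 0.0563]
eef_rot: [0.001, 0.753, -0.658, -0.0]
contact_force: [-1.4, 1.2, 7.1]
finger_gap: -0.0002
arm 767 [-0.0002162] 0.0219922839164162
```

View pics/z4.png

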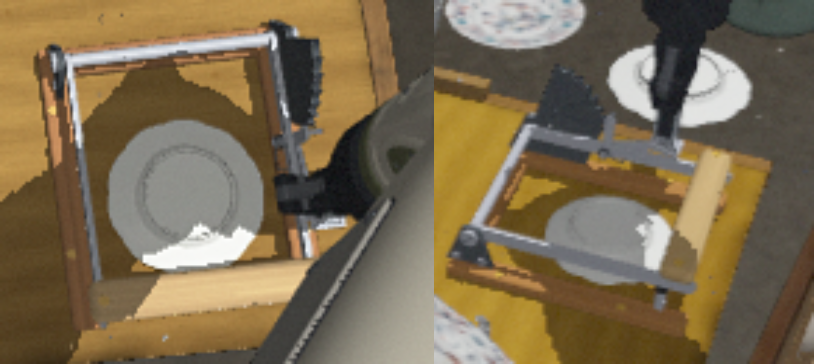

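View pics/wrist4.png

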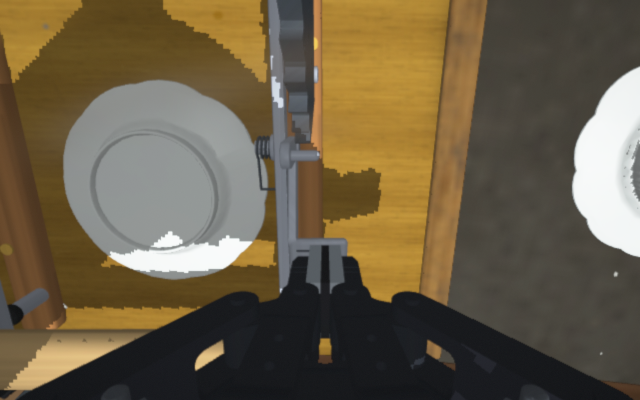

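The arm reads ≈0.00 rad: in the side zoom the wooden bar lies at bumper height. I press 2 mm more to be sure and hold, before lifting straight off.

```bash
python3 -m inch '{"claw":[1,1,1,1],"xyz":[[0,0,1],[0,0,2],[0,0,2],[0,0,2]],"twist":[0,0,0,0]}'
python3 look.py 5
```

```text
t: 6.32
eef_pos: [0.5182, -0.297, 0.0557]
eef_rot: [0.001, 0.753, -0.658, 0.0]
contact_force: [-3.8, 1.7, 12.8]
finger_gap: 0.0002
arm 770 [-0.0008493] 0.021892396839222485
```

Force rose from 7 to 13 N while the tool sank only 0.6 mm, so the arm is on its bumpers. Now I lift straight off.

```bash
python3 -m inch '{"claw":[1,1,1,1,1,1,1,1,1,1,1,1,1,1,1],"xyz":[[0,0,-2],[0,0,-5],[0,0,-9],[0,0,-14],[0,0,-20],[0,0,-28],[0,0,-40],[0,0,-55],[0,0,-75],[0,0,-95],[0,0,-115],[0,0,-130],[0,0,-140],[0,0,-140],[0,0,-140]],"twist":[0,0,0,0,0,0,0,0,0,0,0,0,0,0,0]}'
python3 look.py 6
python3 - <<'E'
from h import *
z=np.load('pics/wrist6.npz'); c=imaging.calibration('wrist'); d=z['d'].astype(float)
vv,uu=np.mgrid[0:400,0:640]; W=w(c,uu.astype(float),vv.astype(float),d)
# expected tab pixel, pawl home & arm level
H=np.array([.6329,-.1815])
P=np.r_[H-.126*np.array([.991,.134])-.094*np.array([-.134,.991]),.069]
u,v=proj(c,P)[0];print('expect',P,u,v)
t=W[int(v)-25:int(v)+25,int(u)-22:int(u)+22].reshape(-1,3);t=t[(t[:,2]>.05)&(t[:,2]<.1)]
print(len(t),np.median(t,0)); 
r=imaging.silhouettes('wrist','tab_top')
for q in r[:2]: print(q['score'],q['box'])
if len(t):
  m=t.mean(0);_,_,vt=np.linalg.svd(t-m,full_matrices=False);n=vt[2]*np.sign(vt[2,2]);print(n,'tilt',n[:2]@[.991,.134])
E
```

```text
t: 7.72
eef_pos: [0.5187, -0.2967, 0.1945]
eef_rot: [0.0, 0.753, -0.658, 0.0]
contact_force: [0.5, -0.2, -0.1]
finger_gap: -0.0004
arm 765 [-0.00083202] 0.021882559971654482
expect [ 0.52063  -0.291538  0.069   ] 318.7057201396174 191.23089150145196
1214 [ 0.5204399  -0.29316914  0.06829978]
0.69 [320.5, 162.3, 37.4, 97.4]
[0.02112525 0.02244787 0.9995248 ] tilt 0.023943136614921125
```

View pics/wrist6.png

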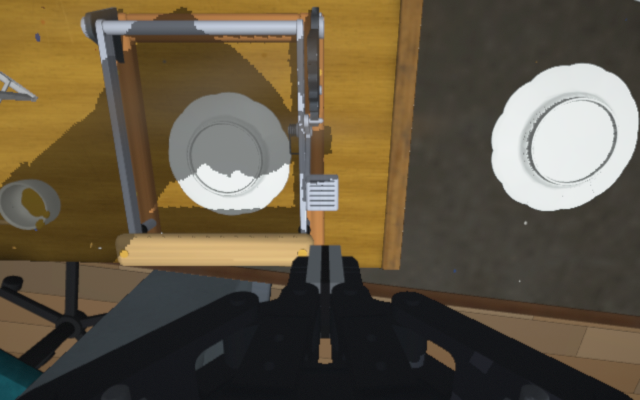

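View pics/z6.png

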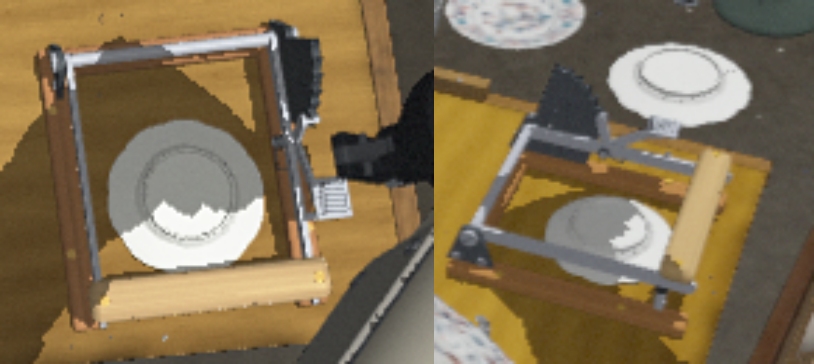

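The arm is level at about -0.001 rad. The tab is back at z 0.068 with a tilt of ~0.02, so the pawl is home. The hand is clear at z 0.19, and the saucer is where it was. I hand the job in.

```bash
python3 -c "
from station import workorder; print(workorder.close_job())"
```

```text
the job is handed in; nothing more can be done
None
```

The hand rest is down on its bumpers and the pawl is home in the lowest notch. I handed the job in at about 8 s of the 34 s allowed; no verdict was reported.

**What I did:** I pressed the thumb tab with the shut fingers until the pawl was free; the arm then gave way from 0.56 to 0.48 rad. Keeping the tab pressed, I followed the arc down onto the bumpers, where the force rose to 13 N with almost no further travel. Then I lifted straight off.

**Last checks:**
- **Arm:** level, at about -0.001 rad.
- **Pawl:** the tab top is at z 68 mm against 69 mm expected with the pawl home, and its tilt of about 0.02 rad is well below the 0.09 limit.
- **Robot:** the force on the tool is about zero, and the fingertips are about 125 mm above the tab.
- **Saucer and other things:** the saucer lies where it was in the pictures. I did not measure its shift, nor check the bowl, jar, bottle and dish again; the tool did not go near them.

No check failed or disagreed. The pawl angle during the press was inferred from fingertip height and force, not measured directly.

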